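Find the full tea caddy by its weight and put it on the tray

TASK

Only one of the three lidded caddies has a full tin of tea inside; the other two are empty and much lighter, so find the full one by hefting. Carry it by its swinging handle and set it down gently, upright, in the middle of the free half of the tea tray. Lift caddies by their handles only, never drop or tip one, leave the empty ones standing where they were, and leave the mug, bowl and jam jar alone.

Things in the scene. Friction and masses are not known exactly. Their poses are not given: they have to be found in the camera images.
- caddy_a: Of three like caddies, the one on the right of the tray (-y): white enamel cylinder, 90 mm across, closed lid 94 mm across, lid top at 111 mm. Origin: centre of its underside, z up. Handle hinged on ears 88 mm up, at its own y = +-52 mm. Empty about 0.28 kg, full about 0.7 kg; neither looks, name nor place tells which is full.
- handle_a: Swinging bail of caddy_a, 5 mm wire, 104 mm wide. Origin: middle of its hinge axis (its y); its z points to the middle of the wooden grip, a round bar 14 mm thick, 50 mm long along y, 75 mm from the origin. Upright when its z is up; starts leaning up to 0.9 rad either way (stops at 1.1), stays where put (light friction).
- caddy_b: Of three like caddies, the near one of two on the left (+y): white enamel cylinder, 90 mm across, closed lid 94 mm across, lid top at 111 mm. Origin: centre of its underside, z up. Handle hinged on ears 88 mm up, at its own y = +-52 mm. Empty about 0.28 kg, full about 0.7 kg; neither looks, name nor place tells which is full.
- handle_b: Swinging bail of caddy_b, 5 mm wire, 104 mm wide. Origin: middle of its hinge axis (its y); its z points to the middle of the wooden grip, a round bar 14 mm thick, 50 mm long along y, 75 mm from the origin. Upright when its z is up; starts leaning up to 0.9 rad either way (stops at 1.1), stays where put (light friction).
- caddy_c: Of three like caddies, the far one of two on the left (+y): white enamel cylinder, 90 mm across, closed lid 94 mm across, lid top at 111 mm. Origin: centre of its underside, z up. Handle hinged on ears 88 mm up, at its own y = +-52 mm. Empty about 0.28 kg, full about 0.7 kg; neither looks, name nor place tells which is full.
- handle_c: Swinging bail of caddy_c, 5 mm wire, 104 mm wide. Origin: middle of its hinge axis (its y); its z points to the middle of the wooden grip, a round bar 14 mm thick, 50 mm long along y, 75 mm from the origin. Upright when its z is up; starts leaning up to 0.9 rad either way (stops at 1.1), stays where put (light friction).
- tray: Wooden tea tray, fixed, 310 (x) by 200 (y) by 20 mm, lip 8 mm thick, floor 8 mm above the table (the lip stands 12 mm above the floor). Origin: centre of its underside, long side along its x.
- tray_space (a point): Middle of the free half of the tray (nearer the robot), on its floor. The other half holds the mug and the bowl.
- mug: White mug, 76 mm across, 85 mm tall, standing in the far half of the tray; origin under its centre. Leave alone.
- bowl: Blue sugar bowl, 80 mm across, 45 mm tall, beside the mug on the tray; origin under its centre. Leave alone.
- jar: Amber jam jar, 64 mm across, 95 mm tall, on the worktop beyond the right-hand caddy; origin under its centre. Leave alone.
Mind the look-alikes: they are no part of the job. What is shaped like the caddy_a but blue, pink or yellow is not meant.

How it is judged:
By the outcome, as a careful person would: the job done as asked, in the order asked, and still so for the second after the job is handed in, with the robot touching nothing.
It also fails if it takes over 72 s, if anything falls off the work surface, if the arm or the gripper's body presses on something with over 40 N, if the wrist force passes 120 N, or if a joint passes its speed limit or range.

ROBOT

A 6-joint arm with a two-finger parallel gripper is mounted at the origin on the work surface. World frame = base frame: x ahead of the robot, y to its left, z up, the work surface at z = 0. Lengths are in m, angles in rad, forces in N, time in s.
With the tool pointing down it reaches from about 0.35 to 0.775 m from the base axis. Payload 7.3 kg.
Tool frame: the origin (TCP) lies midway between the tips of the shut fingers; the grasp point (between the pads) lies 19 mm behind it (tcp_to_grasp is the distance from the TCP to the grasp point, in m); z points along the fingers, y is the line along which they close (so a half turn about z gives the same grasp; the last joint's range is limited). The gripper opens to 92 mm and grips with 3 to 60 N. Pads are 19 mm wide; open, the fingers measure 130 mm over their backs; the gripper's body (75 mm by 190 mm) begins 47 mm behind the grasp point.
Start: joints at [-0.146, 0.342, 1.524, -0, 1.275, -0.146], TCP at [0.525, 0, 0.227] pointing down, gripper open.
Joint ranges: [-2.53, 2.53], [-0.77, 2.02], [0.04, 2.7], [-1, 4.14], [0.28, 2.66], [-3.11, 3.11]. Speed limits (rad/s): [2.57, 2.57, 3.14, 3.14, 3.14, 3.14].

INTERFACE

Orientations are given as [roll, pitch, yaw] about the fixed x, y, z axes, in that order (R = Rz(yaw) Ry(pitch) Rx(roll)).
In Python, from cell import observe, read_camera, calibration, hand_in, tcp_to_grasp gives the robot as it stands.
- The arm moves only by the tool send_rows, never from a script. Its argument "targets" is a list of rows, each a list of 5 numbers: the opening, from 0 (shut) to 1 (fully open), then the shift along the world's x, y, z in m, then the turn about the world's z in rad. A call has 1 to 5 rows; each row shifts and turns the commanded pose from where the row before left it; what a row does not reach is not made up. A row lasts 1/10 s, in which the tool goes at most 50 mm and 8.59 degrees, less where a joint would pass 70% of its speed; a pose out of reach is approached as far as the arm can. A call is refused whole if a number of a shift passes 0.05 or a number of a turn 0.15, either way. A call with a gripper value outside its range is refused whole. The fingers move at their own pace and stop on an object; "grip_force" is the grip in N (left out, the last holds). Time passes only in rows, so rows that do not move let the fingers close. It gives the time, the measured TCP pose, the force, the opening and the grip force at its end, in the units of the state.
- observe(): the state, without advancing time (a new reading comes with each control period).
- read_camera(name): name is "scene" or "side" or "wrist"; returns (picture, depth): 400x640x3 uint8, red, green, blue; 400x640 float32, m along the optical axis (not along the pixel's ray), 0 where there is no reading.
- calibration(name): a dict with "intrinsics" (3x3 intrinsics, pixels), "k1" (the pictures are not rectified: a ray, as slopes to the right and down, at radius r is drawn at 1 + k1 r^2 times it, then the intrinsics apply), "world_to_cam" (4x4, takes a point from world to camera coordinates); the wrist camera has in their place "hand_eye" (4x4, takes a point from camera to tool coordinates, whose origin is the TCP and whose axes are the flange's). Camera axes: x right, y up, looking along -z (the intrinsics and any distortion apply to the point x, -y, -z); pixel columns grow to the right and rows downward; lengths in m; the calibration is good to about 2 mm. A picture is of the moment at which its call begins: read the wrist's pose just before it. calibration takes no time and is no camera call.
- hand_in(): hands the job in; it is judged then, once.
The state is a dict: "time": time; "qpos": joint angles; "qvel": joint speeds; "joint_efforts": joint torques, N m; "tool_pos": TCP position; "tool_rot": TCP orientation; "contact_force": force on the tool from outside, world axes, zero at the start; "torque": the same for the moment, N m; "opening": finger opening in m; "grip_force": force on a finger pad.
Only numpy, scipy, OpenCV 4.12 (cv2) and the standard library are available. Lean on these libraries where they do the work, as an engineer would, in place of code of your own. Each camera call takes 0.05 s, during which the arm holds its last target. There are 200 camera calls.

## Working session

There is one attempt and no reset: what is moved stays moved. The work goes in short steps, Python scripts to look and compute and a tool call to move; the robot and the scene stay as the last step left them, time stands still between calls to the robot, and variables do not carry over. Pictures are saved under pics/ and viewed, at most 10 in all, crops included, and the job is handed in when it is done.

Besides the shell and the picture viewer there is one more tool, called after ">>>" as a command line: name --pt "numbers of a row" for each row, then --argument value for the rest. send_rows: Moves the arm, as the interface text tells. Its arguments: {"type":"object","properties":{"targets":{"type":"array","items":{"type":"array","items":{"type":"number"}}},"grip_force":{"type":"number"}},"required":["targets"]}

```bash
mkdir -p pics
cat > h.py <<'E'
import numpy as np, cv2
from cell import observe, read_camera, calibration, hand_in, tcp_to_grasp
def cloud(name):
    c=calibration(name)
    if name=='wrist':
        from scipy.spatial.transform import Rotation as R
        s=observe(); T=np.eye(4); T[:3,:3]=R.from_euler('xyz',s['tool_rot']).as_matrix(); T[:3,3]=s['tool_pos']
        M=T@c['hand_eye']
    else: M=np.linalg.inv(c['world_to_cam'])
    p,d=read_camera(name); K=np.array(c['intrinsics'])
    v,u=np.mgrid[:400,:640]
    pts=np.stack([u,v],-1).reshape(-1,1,2).astype(float)
    n=cv2.undistortPoints(pts,K,np.array([c['k1'],0,0,0.])).reshape(400,640,2)
    P=np.stack([n[...,0]*d,-n[...,1]*d,-d,np.ones_like(d)],-1)@M.T
    P[d==0]=np.nan
    return p,P[...,:3]
E
python3 - <<'E'
from h import *
for n in('scene','side'):
    p,P=cloud(n); cv2.imwrite(f'pics/{n}0.png',p[...,::-1]); np.save(f'{n}0.npy',P)
print(observe(),tcp_to_grasp)
E
```

```text
{'time': 0.1, 'qpos': array([-1.45988049e-01,  3.42651920e-01,  1.52489849e+00, -2.75109796e-05,
        1.27540350e+00, -1.46003979e-01]), 'qvel': array([ 0.00028178, -0.00250521, -0.00265559,  0.00305407,  0.00135752,
       -0.00018463]), 'joint_efforts': array([ 1.49919495e-03, -4.32001984e+01, -2.44694173e+01,  7.19219679e-02,
        5.25739230e-02, -9.79429342e-05]), 'tool_pos': array([5.24645001e-01, 7.22681037e-05, 2.26123074e-01]), 'tool_rot': array([-3.14024206e+00, -1.72014508e-04,  1.57082017e+00]), 'contact_force': array([-0.19444974,  0.24026201,  0.50883716]), 'torque': array([-0.01468083,  0.01529153,  0.00898695]), 'grip_force': 0.0, 'opening': 0.09166127833191752} 0.0188
```

View pics/scene0.png

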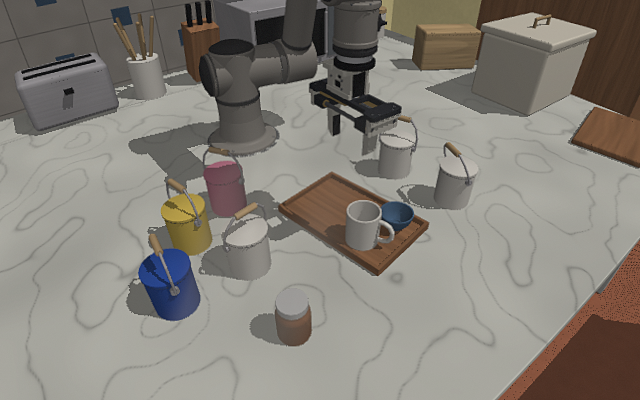

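View pics/side0.png

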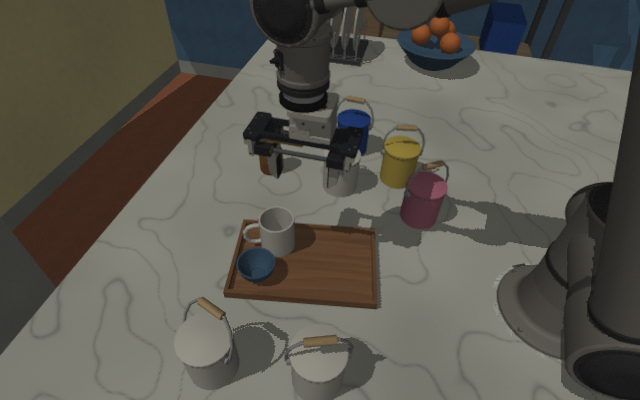

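Scene: white caddies at about (247,245) = a, (396,150) = b and (455,180) = c. The tray is centred near (353,222), its free half toward (315,205). Coloured decoys stand next to a. Next I'll measure lids and grips from the point clouds.

Run:
```python
from h import *
S=np.load('scene0.npy');D=np.load('side0.npy')
ps=cv2.imread('pics/scene0.png')[...,::-1].astype(int);pd=cv2.imread('pics/side0.png')[...,::-1].astype(int)
def circ(P):
    A=np.c_[2*P[:,:2],np.ones(len(P))]; s=np.linalg.lstsq(A,(P[:,:2]**2).sum(1),rcond=None)[0]
    return s[:2],np.sqrt(s[2]+s[0]**2+s[1]**2)
# (image, box u0 u1 v0 v1)
B={'a_s':(S,ps,(222,272,203,280)),'b_s':(S,ps,(376,418,112,180)),'c_s':(S,ps,(432,480,142,210)),
 'a_d':(D,pd,(320,362,145,198)),'b_d':(D,pd,(282,356,330,399)),'c_d':(D,pd,(172,240,294,390)),
 'jar':(S,ps,(270,316,285,348)),'pink':(S,ps,(200,248,146,216)),'yel':(S,ps,(158,212,176,256)),'blue':(S,ps,(138,202,232,320)),'bluebowl':(S,ps,(380,415,200,230)),'mug':(S,ps,(345,382,200,250))}
for k,(P,I,(u0,u1,v0,v1)) in B.items():
    Q=P[v0:v1,u0:u1].reshape(-1,3);C=I[v0:v1,u0:u1].reshape(-1,3)
    m=np.isfinite(Q).all(1);Q=Q[m];C=C[m]
    b=Q[(Q[:,2]>.03)&(Q[:,2]<.08)]
    c,r=circ(b) if len(b)>20 else (None,None)
    L=Q[(Q[:,2]>.105)&(Q[:,2]<.116)]
    print(k,'body',c,r,'lid',L.min(0)if len(L) else'',L.max(0) if len(L) else'')
    if '_' in k or k in('pink','yel'):
        w=(C[:,0]-C[:,2]>50)&(Q[:,2]>.1)&(C[:,0]>110)
        if w.sum()>3:
            G=Q[w];mu=np.median(G,0);G=G[np.linalg.norm(G-mu,axis=1)<.04];mu=G.mean(0);d=np.linalg.svd(G-mu)[2][0]
            t=(G-mu)@d;print('  grip n',w.sum(),mu.round(4),'dir',d.round(3),'len',np.ptp(t).round(3),'mid',(mu+d*(t.min()+t.max())/2).round(4))
# tray: brown, z .015-.026
for P,I in((S,ps),(D,pd)):
    m=(P[...,2]>.016)&(P[...,2]<.026)&(I[...,0]-I[...,2]>35)&(P[...,0]>.3)&(P[...,0]<.85)&(abs(P[...,1])<.3)
    Q=P[m];r=cv2.minAreaRect(Q[:,:2].astype(np.float32)); print('tray',len(Q),r,cv2.boxPoints(r).tolist())
```

```text
a_s body [ 0.43399532 -0.22595462] 0.10679687954442176 lid [ 0.45181151 -0.30033991  0.10500384] [ 0.54512113 -0.19442211  0.11596463]
  grip n 108 [ 0.5162 -0.2434  0.1669] dir [ 0.182 -0.983  0.013] len 0.046 mid [ 0.5162 -0.2438  0.1669]
b_s body [0.42756955 0.25415546] 0.044656473880529714 lid [0.37986737 0.20436188 0.10502489] [0.47854297 0.29860011 0.11571026]
  grip n 17 [0.4359 0.2655 0.1681] dir [0.955 0.296 0.034] len 0.026 mid [0.4353 0.2653 0.168 ]
c_s body [0.61312836 0.28070961] 0.04334327692614339 lid [0.55980898 0.23175226 0.10502781] [0.66220252 0.32706586 0.11460646]
  grip n 24 [0.6019 0.2542 0.1641] dir [ 0.938 -0.346 -0.002] len 0.047 mid [0.6034 0.2537 0.1641]
a_d body [ 0.49990633 -0.29134688] 0.08320625296353791 lid [ 0.45022069 -0.27314467  0.10507752] [ 0.54211672 -0.21441359  0.11049104]
b_d body [0.42681301 0.25421452] 0.04549971493705213 lid [0.37446963 0.2129932  0.10500043] [0.47594422 0.30248965 0.11584692]
c_d body [0.6114609  0.28196003] 0.04452866563772144 lid [0.55664385 0.23936521 0.10500103] [0.65967585 0.32871059 0.1159479 ]
  grip n 78 [0.6021 
[... 765 characters left out ...]
wl body [0.6078502  0.06892247] 0.04275865318981759 lid  
mug body [ 0.59033251 -0.00551183] 0.03680096746394928 lid  
tray 895 ((0.5153481364250183, -0.08329619467258453), (0.3528243601322174, 0.40787389874458313), 10.030624389648438) [[0.3061118423938751, 0.08679702877998352], [0.37715306878089905, -0.31484243273735046], [0.7245844602584839, -0.2533894181251526], [0.65354323387146, 0.1482500433921814]]
tray 1194 ((0.4917219877243042, -0.07964533567428589), (0.3932466208934784, 0.3949079215526581), 10.022221565246582) [[0.26373612880706787, 0.08057716488838196], [0.33246201276779175, -0.3083045780658722], [0.7197078466415405, -0.23986783623695374], [0.6509819626808167, 0.14901390671730042]]
```

Run:
```python
from h import *
S=np.load('scene0.npy');D=np.load('side0.npy')
ps=cv2.imread('pics/scene0.png')[...,::-1].astype(int);pd=cv2.imread('pics/side0.png')[...,::-1].astype(int)
for k,c in {'a':(.497,-.243),'b':(.427,.254),'c':(.612,.281)}.items():
  for n,P,I in(('s',S,ps),('d',D,pd)):
    r=np.hypot(P[...,0]-c[0],P[...,1]-c[1])
    sat=I.max(-1)-I.min(-1)
    L=P[(r<.056)&(P[...,2]>.108)&(P[...,2]<.114)&(sat<40)]
    if len(L)>10:
        (x,y),rr=cv2.minEnclosingCircle(L[:,:2].astype(np.float32)); print(k,n,'lid',len(L),round(x,4),round(y,4),round(rr,4),L.mean(0).round(3))
    m=(r<.075)&(P[...,2]>.14)&(P[...,2]<.18)&(I[...,0]-I[...,2]>25)
    G=P[m]
    if len(G)>8:
        mu=np.median(G,0);G=G[np.linalg.norm(G-mu,axis=1)<.035];mu=G.mean(0);d=np.linalg.svd(G-mu)[2][0];t=(G-mu)@d
        print('   grip',len(G),mu.round(4),d.round(3),np.ptp(t).round(3),'mid',(mu+d*(t.min()+t.max())/2).round(4),'zmax',G[:,2].max().round(4))
for P,I in((S,ps),(D,pd)):
  m=(P[...,2]>.004)&(P[...,2]<.026)&(I[...,0]-I[...,2]>30)&(P[...,0]>.3)&(P[...,0]<.8)&(P[...,1]<.2)&(P[...,1]>-.16)
  m=cv2.morphologyEx(m.astype(np.uint8),cv2.MORPH_OPEN,np.ones((3,3)))>0
  Q=P[m];r=cv2.minAreaRect(Q[:,:2].astype(np.float32)); print('tray',len(Q),r,np.round(cv2.boxPoints(r),3).tolist())
a=cv2.resize(cv2.imread('pics/scene0.png')[100:200,350:490],None,fx=4,fy=4,interpolation=cv2.INTER_CUBIC)
b=cv2.resize(cv2.imread('pics/side0.png')[285:400,170:370],None,fx=3,fy=3,interpolation=cv2.INTER_CUBIC)[:,:]
cv2.imwrite('pics/crop1.png',a)
```

```text
a s lid 784 0.5031 -0.2453 0.0521 [ 0.504 -0.247  0.11 ]
   grip 174 [ 0.5159 -0.2457  0.1661] [ 0.174 -0.985 -0.013] 0.049 mid [ 0.5156 -0.2438  0.1661] zmax 0.1706
a d lid 34 0.4958 -0.2436 0.045 [ 0.492 -0.241  0.109]
b s lid 252 0.4352 0.2573 0.0463 [0.432 0.253 0.11 ]
   grip 59 [0.4353 0.2637 0.1653] [0.903 0.43  0.023] 0.032 mid [0.4341 0.2631 0.1653] zmax 0.1711
b d lid 1047 0.4252 0.2598 0.0543 [0.425 0.26  0.11 ]
   grip 312 [0.4227 0.2669 0.1671] [ 0.934  0.357 -0.002] 0.049 mid [0.4228 0.2669 0.1671] zmax 0.1707
c s lid 337 0.6106 0.2711 0.0524 [0.613 0.278 0.11 ]
   grip 91 [0.6052 0.2501 0.1618] [ 0.948 -0.317 -0.033] 0.051 mid [0.6022 0.2511 0.1619] zmax 0.1656
c d lid 1143 0.6083 0.2743 0.0538 [0.611 0.284 0.11 ]
   grip 241 [0.6017 0.2575 0.1618] [-0.941  0.338  0.002] 0.05 mid [0.6023 0.2573 0.1618] zmax 0.1659
tray 3983 ((0.5174784660339355, 0.02097320556640625), (0.3119564652442932, 0.20107217133045197), 10.511941909790039) [[0.34599998593330383, 0.09099999815225601], [0.38199999928474426, -0.10599999874830246], [0.6890000104904175, -0.04899999871850014], [0.6520000100135803, 0.14800000190734863]]
tray 7282 ((0.5166785717010498, 0.024078741669654846), (0.30908045172691345, 0.20006875693798065), 10.356707572937012) [[0.34700000286102295, 0.0949999988079071], [0.382999986410141, -0.10199999809265137], [0.6869999766349792, -0.04699999839067459], [0.6510000228881836, 0.15000000596046448]]
```

View pics/crop1.png

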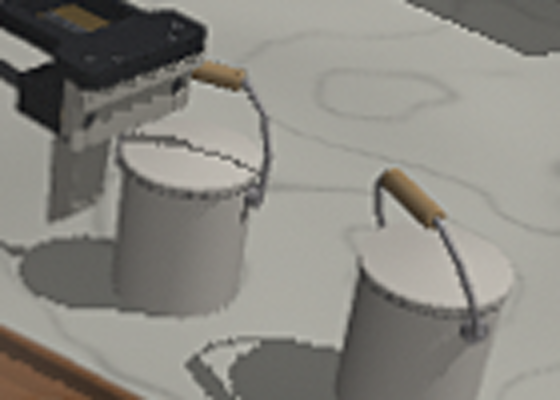

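The crop shows b's grip at about (220,75) and c's at (415,197), which agrees with the clouds. Estimates:

| Item | Position | Notes |
|---|---|---|
| a grip | (.514,-.244) | yaw 1.747 |
| b grip | (.423,.267) | yaw .365 |
| c grip | (.602,.257) | yaw 2.795 |
| tray space | (.443,.009) | |

I'll heft a first.

>>> send_rows --pt "1 -0.002 -0.048 0 0.035" --pt "1 -0.002 -0.049 0 0.035" --pt "1 -0.002 -0.049 0 0.035" --pt "1 -0.002 -0.049 0 0.035" --pt "1 -0.003 -0.049 0 0.035" --grip_force 25

```text
time: 0.6
tool_pos: [0.5135, -0.2457, 0.2264]
tool_rot: [-3.141, -0.001, 1.747]
contact_force: [0.5, -0.4, -0.4]
opening: 0.0919
grip_force: 0.0
```

>>> send_rows --pt "1 0 0 0 0" --pt "1 0 0 0 0"

```text
time: 0.8
tool_pos: [0.5134, -0.2448, 0.226]
tool_rot: [-3.141, -0.001, 1.743]
contact_force: [-0.3, 0.1, 0.1]
opening: 0.0921
grip_force: 0.0
```

Run:
```python
from h import *
s=observe();p,P=cloud('wrist');print(s['tool_pos'],s['tool_rot'],s['contact_force'])
cv2.imwrite('pics/w1.png',p[...,::-1]);np.save('w1.npy',P)
```

```text
[ 0.51344487 -0.2447643   0.22598449] [-3.14074548e+00 -1.37484967e-03  1.74296416e+00] [-0.31491424  0.0538168   0.10865415]
```

View pics/w1.png

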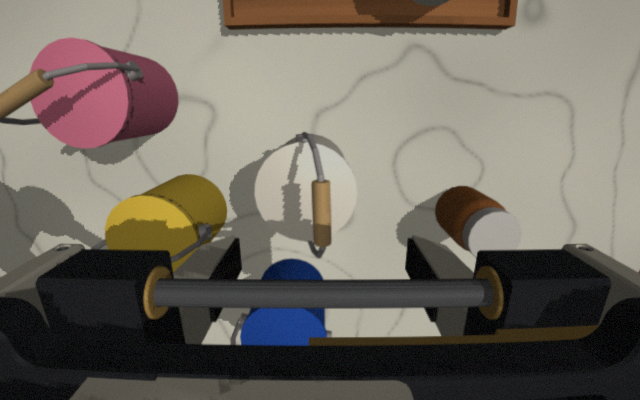

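The wrist view shows a's grip between (320,182) and (322,243), with the lid around (306,190). The open fingers will straddle it. I'll refine the numbers from this cloud.

```bash
cat >> h.py <<'E'
def grip(P,I,c):
    I=I.astype(int); r=np.hypot(P[...,0]-c[0],P[...,1]-c[1])
    m=(r<.075)&(P[...,2]>.14)&(P[...,2]<.18)&(I[...,0]-I[...,2]>25)
    G=P[m];mu=np.median(G,0);G=G[np.linalg.norm(G-mu,axis=1)<.035];mu=G.mean(0);d=np.linalg.svd(G-mu)[2][0];t=(G-mu)@d
    print('grip',len(G),'mid',(mu+d*(t.min()+t.max())/2).round(4),d.round(3),'zmax',G[:,2].max().round(4))
    L=P[(r<.06)&(P[...,2]>.109)&(P[...,2]<.113)&(I.max(-1)-I.min(-1)<40)]
    print('lid mean',L.mean(0).round(4),'minmax',L.min(0).round(4),L.max(0).round(4))
E
python3 - <<'E'
from h import *
grip(np.load('w1.npy'),cv2.imread('pics/w1.png')[...,::-1],(.5,-.243))
E
```

```text
grip 1165 mid [ 0.5118 -0.243   0.1665] [ 0.189 -0.982  0.019] zmax 0.1695
lid mean [ 0.4923 -0.2463  0.1102] minmax [ 0.4587 -0.2973  0.109 ] [ 0.5327 -0.1929  0.1127]
```

>>> send_rows --pt "1 -0.001 0.001 -0.035 0.01" --pt "1 0 0.001 -0.03 0" --pt "1 0 0 -0.018 0" --pt "0.1 0 0 0 0" --pt "0.1 0 0 0 0"

```text
time: 1.35
tool_pos: [0.5135, -0.2409, 0.1444]
tool_rot: [3.141, 0.0, 1.757]
contact_force: [-0.7, -0.1, 0.1]
opening: 0.0801
grip_force: 0.0
```

>>> send_rows --pt "0 0 0 0 0" --pt "0 0 0 0 0" --pt "0 0 0 0 0" --pt "0 0 0 0 0" --pt "0 0 0 0 0"

```text
time: 1.85
tool_pos: [0.5131, -0.2421, 0.144]
tool_rot: [3.141, 0.0, 1.756]
contact_force: [-0.1, 0.7, -0.4]
opening: 0.0401
grip_force: 0.0
```

>>> send_rows --pt "0 0 0 0 0" --pt "0 0 0 0 0" --pt "0 0 0 0 0" --pt "0 0 0 0 0" --pt "0 0 0 0 0"

```text
time: 2.35
tool_pos: [0.513, -0.242, 0.1437]
tool_rot: [-3.142, -0.0, 1.756]
contact_force: [0.2, -0.7, -0.4]
opening: 0.0134
grip_force: 25.0
```

>>> send_rows --pt "0 -0.004 0 0.0005 0" --pt "0 -0.004 0 0.0005 0" --pt "0 -0.004 0 0.0005 0" --pt "0 -0.003 0 0 0" --pt "0 0 0 0 0"

```text
time: 2.85
tool_pos: [0.5, -0.2429, 0.1478]
tool_rot: [3.135, 0.005, 1.755]
contact_force: [4.1, 0.4, 9.3]
opening: 0.0131
grip_force: 25.0
```

>>> send_rows --pt "0 0 0 0.002 0" --pt "0 0 0 0.002 0" --pt "0 0 0 0.002 0" --pt "0 0 0 0.002 0" --pt "0 0 0 0 0"

```text
time: 3.35
tool_pos: [0.4976, -0.2418, 0.1529]
tool_rot: [-3.141, -0.001, 1.756]
contact_force: [-0.1, -0.8, -2.1]
opening: 0.0131
grip_force: 25.0
```

Run:
```python
from h import *
s=observe();p,P=cloud('scene');print(s['tool_pos'],s['contact_force'],s['torque'])
q,_=cloud('side')
a=cv2.resize(p[180:310,160:330],None,fx=3,fy=3);b=cv2.resize(q[80:230,250:430],(390*180//150,390))[:, :]
im=np.hstack([a,b])[...,::-1]; print(im.shape); im=im[:,:800]
cv2.imwrite('pics/heft_a.png',im)
```

```text
[ 0.49764447 -0.24182421  0.15293052] [-0.10146369 -0.77155424 -2.11718358] [-0.04392347 -0.05068034 -0.02345185]
(390, 978, 3)
```

View pics/heft_a.png

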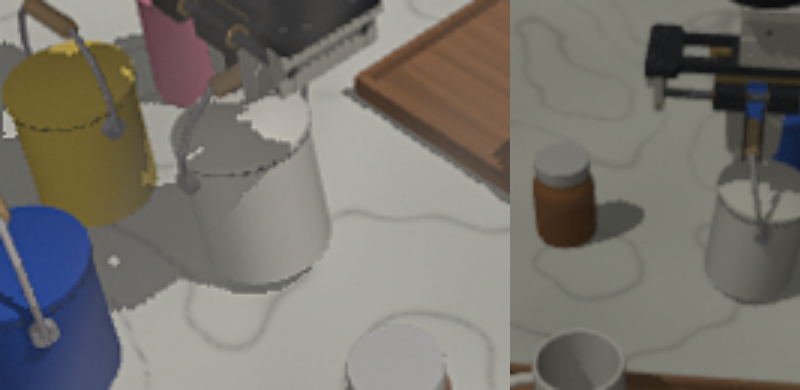

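The caddy hangs upright with its handle vertical, about 8 mm up. I'll lift a little more to get a clean weight.

>>> send_rows --pt "0 0 0 0.004 0" --pt "0 0 0 0.004 0" --pt "0 0 0 0 0" --pt "0 0 0 0 0" --pt "0 0 0 0 0"

```text
time: 3.95
tool_pos: [0.4979, -0.2419, 0.1612]
tool_rot: [-3.142, -0.0, 1.756]
contact_force: [0.2, 0.4, -2.7]
opening: 0.0134
grip_force: 25.0
```

>>> send_rows --pt "0 0 0 0 0"

```text
time: 4.05
tool_pos: [0.4979, -0.2419, 0.1611]
tool_rot: [-3.142, -0.0, 1.756]
contact_force: [-0.4, 0.8, -3.1]
opening: 0.0131
grip_force: 25.0
```

Run:
```python
from h import *
p,P=cloud('scene');s=observe();print(s['tool_pos'],s['contact_force'])
r=np.hypot(P[...,0]-.497,P[...,1]+.243); m=(r<.05)&(P[...,2]>.1)&(P[...,2]<.14); I=p.astype(int)
m&=(I.max(-1)-I.min(-1)<40); print('lid z',np.median(P[m][:,2]), np.histogram(P[m][:,2],bins=np.arange(.1,.142,.004)))
```

```text
[ 0.49796165 -0.24192162  0.16114124] [ 0.35012405 -1.35334614 -3.31091486]
lid z 0.12680742879309637 (array([ 60,  77,  64,  70,  54,  92, 389, 453,   3,   0]), array([0.1  , 0.104, 0.108, 0.112, 0.116, 0.12 , 0.124, 0.128, 0.132,
       0.136, 0.14 ]))
```

a weighs about 3 N, so it is empty. I'll set it back gently.

>>> send_rows --pt "0 0 0 -0.004 0" --pt "0 0 0 -0.004 0" --pt "0 0 0 -0.003 0" --pt "0 0 0 -0.002 0" --pt "0 0 0 0 0"

```text
time: 4.6
tool_pos: [0.4982, -0.242, 0.1481]
tool_rot: [3.141, -0.0, 1.756]
contact_force: [0.5, 0.1, -3.0]
opening: 0.0138
grip_force: 25.0
```

>>> send_rows --pt "0 0 0 -0.001 0" --pt "0 0 0 -0.001 0" --pt "0 0 0 -0.001 0" --pt "0 0 0 -0.001 0" --pt "0 0 0 0 0"

```text
time: 5.1
tool_pos: [0.4999, -0.2425, 0.1459]
tool_rot: [3.137, 0.003, 1.756]
contact_force: [4.4, 1.8, 6.3]
opening: 0.0132
grip_force: 25.0
```

>>> send_rows --pt "0 0 0 0.001 0" --pt "0 0 0 0 0"

```text
time: 5.3
tool_pos: [0.4991, -0.2423, 0.1464]
tool_rot: [3.139, 0.002, 1.756]
contact_force: [3.4, 1.7, 6.5]
opening: 0.013
grip_force: 25.0
```

>>> send_rows --pt "0.3 0 0 0 0" --pt "0.6 0 0 0 0" --pt "0.6 0 0 0 0" --pt "0.6 0 0 0 0" --pt "0.6 0 0 0 0"

```text
time: 5.8
tool_pos: [0.4977, -0.242, 0.145]
tool_rot: [-3.141, -0.0, 1.756]
contact_force: [-0.6, 0.4, 0.8]
opening: 0.0485
grip_force: 0.0
```

>>> send_rows --pt "0.6 0 0 0 0" --pt "0.6 0 0 0.02 0" --pt "0.8 0 0 0.04 0" --pt "0.8 0 0 0.04 0" --pt "1 0 0.03 0.02 -0.15"

```text
time: 6.3
tool_pos: [0.4989, -0.2146, 0.2685]
tool_rot: [3.137, 0.004, 1.602]
contact_force: [1.8, -0.1, -0.6]
opening: 0.0746
grip_force: 0.0
```

>>> send_rows --pt "1 -0.007 0.048 0 -0.12" --pt "1 -0.007 0.048 0 -0.12" --pt "1 -0.007 0.048 0 -0.12" --pt "1 -0.007 0.048 0 -0.12" --pt "1 -0.007 0.048 0 -0.12"

```text
time: 6.8
tool_pos: [0.4624, 0.0296, 0.2654]
tool_rot: [3.141, -0.0, 1.001]
contact_force: [0.5, -1.2, -0.7]
opening: 0.0916
grip_force: 0.0
```

>>> send_rows --pt "1 -0.007 0.048 -0.01 -0.12" --pt "1 -0.007 0.048 -0.01 -0.12" --pt "1 -0.007 0.048 -0.01 -0.12" --pt "1 -0.007 0.048 -0.01 -0.12" --pt "1 -0.007 0.048 0 -0.12"

```text
time: 7.3
tool_pos: [0.4274, 0.2659, 0.2248]
tool_rot: [3.141, 0.002, 0.41]
contact_force: [0.7, -0.5, 0.5]
opening: 0.0923
grip_force: 0.0
```

>>> send_rows --pt "1 0 0 0 0" --pt "1 0 0 0 0" --pt "1 0 0 0 0"

```text
time: 7.6
tool_pos: [0.4289, 0.2634, 0.226]
tool_rot: [3.141, 0.0, 0.416]
contact_force: [0.7, -0.0, -0.5]
opening: 0.0919
grip_force: 0.0
```

Run:
```python
from h import *
s=observe();p,P=cloud('wrist');print(s['tool_pos'],s['tool_rot'],s['contact_force'])
cv2.imwrite('pics/w2.png',p[...,::-1]); grip(P,p,(.427,.256)); grip(P,p,(.612,.281))
```

```text
[0.42893839 0.26341898 0.22601243] [3.14101951e+00 2.13489881e-04 4.15693727e-01] [ 0.6578295  -0.00920255 -0.48053461]
grip 1163 mid [0.4237 0.2642 0.1674] [-0.932 -0.362  0.015] zmax 0.1707
lid mean [0.4306 0.253  0.1102] minmax [0.3797 0.2209 0.109 ] [0.4767 0.2886 0.1129]
grip 358 mid [0.5839 0.259  0.1619] [-0.491  0.871 -0.023] zmax 0.1655
lid mean [0.5889 0.2777 0.11  ] minmax [0.557  0.2463 0.109 ] [0.6024 0.3038 0.1129]
```

>>> send_rows --pt "0.6 -0.005 0.001 -0.032 -0.046" --pt "0.4 0 0 -0.03 0" --pt "0.3 0 0 -0.019 0" --pt "0.2 0 0 0 0" --pt "0.1 0 0 0 0"

```text
time: 8.15
tool_pos: [0.4245, 0.2645, 0.1456]
tool_rot: [3.141, -0.0, 0.368]
contact_force: [1.0, 0.0, 0.0]
opening: 0.0566
grip_force: 0.0
```

>>> send_rows --pt "0 0 0 0 0" --pt "0 0 0 0 0" --pt "0 0 0 0 0" --pt "0 0 0 0 0" --pt "0 0 0 0 0"

```text
time: 8.65
tool_pos: [0.4238, 0.2655, 0.1452]
tool_rot: [3.142, -0.0, 0.369]
contact_force: [0.1, -0.2, 0.4]
opening: 0.0164
grip_force: 0.0
```

>>> send_rows --pt "0 0 0 0 0" --pt "0 0 0 0 0" --pt "0 0 0 0 0"

```text
time: 8.95
tool_pos: [0.4238, 0.2654, 0.1451]
tool_rot: [3.142, -0.0, 0.369]
contact_force: [-0.3, -0.9, 1.9]
opening: 0.0126
grip_force: 25.0
```

>>> send_rows --pt "0 0.001 -0.003 0.0015 0" --pt "0 0.001 -0.003 0.0015 0" --pt "0 0.001 -0.003 0.0015 0" --pt "0 0 0 0.002 0" --pt "0 0 0 0.002 0"

```text
time: 9.45
tool_pos: [0.4268, 0.2562, 0.1535]
tool_rot: [3.142, 0.0, 0.369]
contact_force: [-0.2, -0.4, -3.0]
opening: 0.0132
grip_force: 25.0
```

>>> send_rows --pt "0 0 0 0.003 0" --pt "0 0 0 0.003 0" --pt "0 0 0 0.003 0" --pt "0 0 0 0 0" --pt "0 0 0 0 0"

```text
time: 9.95
tool_pos: [0.4267, 0.2564, 0.1626]
tool_rot: [3.141, -0.0, 0.369]
contact_force: [-0.2, 0.3, -2.6]
opening: 0.0133
grip_force: 25.0
```

>>> send_rows --pt "0 0 0 0 0" --pt "0 0 0 0 0"

```text
time: 10.15
tool_pos: [0.4267, 0.2563, 0.1623]
tool_rot: [3.142, 0.0, 0.369]
contact_force: [-0.4, -0.1, -2.5]
opening: 0.013
grip_force: 25.0
```

b is empty too (2.6 N), so c is the full one. I'll set b back.

>>> send_rows --pt "0 0 0 -0.004 0" --pt "0 0 0 -0.004 0" --pt "0 0 0 -0.003 0" --pt "0 0 0 -0.002 0" --pt "0 0 0 -0.001 0"

```text
time: 10.65
tool_pos: [0.4267, 0.2563, 0.1481]
tool_rot: [3.142, 0.001, 0.369]
contact_force: [0.3, -0.7, -2.5]
opening: 0.0133
grip_force: 25.0
```

>>> send_rows --pt "0 0 0 -0.001 0" --pt "0 0 0 -0.001 0" --pt "0 0 0 0 0"

```text
time: 10.95
tool_pos: [0.4267, 0.2563, 0.1464]
tool_rot: [3.141, 0.0, 0.369]
contact_force: [-0.1, -0.5, -3.4]
opening: 0.0125
grip_force: 25.0
```

>>> send_rows --pt "0 0 0 -0.001 0" --pt "0 0 0 0 0"

```text
time: 11.15
tool_pos: [0.4267, 0.2563, 0.1454]
tool_rot: [3.142, 0.0, 0.369]
contact_force: [-0.2, 0.4, -2.2]
opening: 0.0128
grip_force: 25.0
```

>>> send_rows --pt "0 0 0 -0.001 0" --pt "0 0 0 0 0"

```text
time: 11.35
tool_pos: [0.427, 0.2566, 0.1452]
tool_rot: [-3.141, -0.001, 0.369]
contact_force: [-1.5, 0.9, 3.7]
opening: 0.0131
grip_force: 25.0
```

>>> send_rows --pt "0.3 0 0 0 0" --pt "0.6 0 0 0 0" --pt "0.6 0 0 0 0" --pt "0.6 0 0 0 0" --pt "0.6 0 0 0 0"

```text
time: 11.85
tool_pos: [0.4268, 0.2563, 0.1444]
tool_rot: [3.141, 0.0, 0.369]
contact_force: [0.9, -0.4, -0.2]
opening: 0.0487
grip_force: 0.0
```

>>> send_rows --pt "0.6 0 0 0.02 0" --pt "0.6 0 0 0.03 0" --pt "0.8 0 0 0.035 0" --pt "1 0.03 0 0 -0.14" --pt "1 0.035 0 0 -0.14"

```text
time: 12.35
tool_pos: [0.4925, 0.2568, 0.2314]
tool_rot: [-3.141, -0.003, 0.085]
contact_force: [0.4, -0.8, -0.5]
opening: 0.0747
grip_force: 0.0
```

>>> send_rows --pt "1 0.035 0 0 -0.145" --pt "1 0.035 0 0 -0.145" --pt "1 0.04 0 0 -0.146" --pt "1 0 0 0 0" --pt "1 0 0 0 0"

```text
time: 12.85
tool_pos: [0.6018, 0.256, 0.2281]
tool_rot: [3.14, 0.002, -0.346]
contact_force: [-0.3, -0.3, 0.1]
opening: 0.0916
grip_force: 0.0
```

Run:
```python
from h import *
s=observe();p,P=cloud('wrist');print(s['tool_pos'],s['tool_rot'],s['contact_force'])
cv2.imwrite('pics/w3.png',p[...,::-1]); grip(P,p,(.612,.278))
```

```text
[0.60183296 0.25601486 0.228144  ] [ 3.14035885e+00  1.79368763e-03 -3.46475527e-01] [-0.32931769 -0.26115705  0.12868009]
grip 1109 mid [0.6019 0.2547 0.1623] [-0.939  0.343  0.009] zmax 0.1652
lid mean [0.6127 0.2836 0.1103] minmax [0.5577 0.2524 0.109 ] [0.6599 0.3169 0.113 ]
```

>>> send_rows --pt "0.6 0 0 -0.034 0" --pt "0.4 0 0 -0.034 0" --pt "0.3 0 0 -0.02 0" --pt "0.2 0 0 0 0" --pt "0.1 0 0 0 0"

```text
time: 13.4
tool_pos: [0.6014, 0.2568, 0.1428]
tool_rot: [-3.141, -0.001, -0.346]
contact_force: [1.7, 1.1, 1.3]
opening: 0.0564
grip_force: 0.0
```

>>> send_rows --pt "0 0 0 0 0" --pt "0 0 0 0 0" --pt "0 0 0 0 0" --pt "0 0 0 0 0" --pt "0 0 0 0 0"

```text
time: 13.9
tool_pos: [0.6019, 0.2563, 0.1417]
tool_rot: [-3.141, -0.0, -0.347]
contact_force: [-1.1, -0.5, 0.9]
opening: 0.0164
grip_force: 0.4
```

>>> send_rows --pt "0 0 0 0 0" --pt "0 0 0 0 0" --pt "0 0 0 0 0" --grip_force 30

```text
time: 14.2
tool_pos: [0.6018, 0.2563, 0.1416]
tool_rot: [3.141, -0.0, -0.347]
contact_force: [-1.0, 0.2, 2.3]
opening: 0.013
grip_force: 30.0
```

>>> send_rows --pt "0 0.0018 0.0047 0.002 0" --pt "0 0.0018 0.0047 0.0015 0" --pt "0 0.0018 0.0047 0.001 0" --pt "0 0.0018 0.0047 0.0008 0" --pt "0 0.0018 0.0045 0.0005 0"

```text
time: 14.7
tool_pos: [0.6119, 0.2798, 0.1498]
tool_rot: [-3.14, -0.003, -0.347]
contact_force: [-1.7, -2.9, 12.2]
opening: 0.0128
grip_force: 30.0
```

>>> send_rows --pt "0 0 0 0 0" --pt "0 0 0 0.002 0" --pt "0 0 0 0.002 0" --pt "0 0 0 0.002 0" --pt "0 0 0 0.002 0"

```text
time: 15.2
tool_pos: [0.6101, 0.2798, 0.1538]
tool_rot: [3.14, 0.002, -0.347]
contact_force: [0.0, 0.9, -6.2]
opening: 0.0128
grip_force: 30.0
```

>>> send_rows --pt "0 0 0 0.003 0" --pt "0 0 0 0.003 0" --pt "0 0 0 0.003 0" --pt "0 0 0 0 0" --pt "0 0 0 0 0"

```text
time: 15.7
tool_pos: [0.6108, 0.2796, 0.1644]
tool_rot: [-3.142, -0.0, -0.347]
contact_force: [-0.1, 0.7, -6.1]
opening: 0.0127
grip_force: 30.0
```

c weighs 6.1 N above the empties' reading, so it is the full one. I'll lift it clear and carry it slowly to the tray.

>>> send_rows --pt "0 0 0 0.005 0" --pt "0 0 0 0.012 0" --pt "0 0 0 0.014 0" --pt "0 0 0 0.01 0" --pt "0 -0.003 -0.004 0.004 0"

```text
time: 16.2
tool_pos: [0.6086, 0.2762, 0.2114]
tool_rot: [-3.139, -0.003, -0.347]
contact_force: [0.1, 0.4, -6.6]
opening: 0.013
grip_force: 30.0
```

>>> send_rows --pt "0 -0.005 -0.008 0 0" --pt "0 -0.008 -0.013 0 0" --pt "0 -0.01 -0.016 0 0" --pt "0 -0.011 -0.018 0 0" --pt "0 -0.011 -0.018 0 0"

```text
time: 16.7
tool_pos: [0.5613, 0.2013, 0.2086]
tool_rot: [3.14, 0.001, -0.347]
contact_force: [0.1, -0.3, -6.1]
opening: 0.013
grip_force: 30.0
```

>>> send_rows --pt "0 -0.011 -0.018 0 0" --pt "0 -0.011 -0.018 0 0" --pt "0 -0.011 -0.018 0 0" --pt "0 -0.011 -0.018 0 0" --pt "0 -0.011 -0.018 0 0"

```text
time: 17.2
tool_pos: [0.5062, 0.1114, 0.2089]
tool_rot: [3.141, 0.001, -0.347]
contact_force: [0.7, -0.4, -6.8]
opening: 0.0128
grip_force: 30.0
```

>>> send_rows --pt "0 -0.011 -0.018 0 0" --pt "0 -0.011 -0.018 0 0" --pt "0 -0.011 -0.018 0 0" --pt "0 -0.01 -0.016 0 0" --pt "0 -0.009 -0.014 0 0"

```text
time: 17.7
tool_pos: [0.4541, 0.0275, 0.209]
tool_rot: [3.141, 0.001, -0.348]
contact_force: [0.3, 0.1, -7.3]
opening: 0.0128
grip_force: 30.0
```

>>> send_rows --pt "0 -0.007 -0.011 0 0" --pt "0 -0.005 -0.007 0 0" --pt "0 -0.003 -0.004 0 0" --pt "0 0 0 0 0" --pt "0 0 0 0 0"

```text
time: 18.2
tool_pos: [0.441, 0.0069, 0.2093]
tool_rot: [-3.141, -0.0, -0.347]
contact_force: [0.2, 0.3, -6.6]
opening: 0.0132
grip_force: 30.0
```

>>> send_rows --pt "0 0 0 -0.01 0" --pt "0 0 0 -0.01 0" --pt "0 0 0 0 0" --pt "0 0 0 0 0" --pt "0 0 0 0 0"

```text
time: 18.7
tool_pos: [0.4411, 0.0066, 0.1894]
tool_rot: [3.142, -0.0, -0.347]
contact_force: [0.1, 0.2, -7.3]
opening: 0.0132
grip_force: 30.0
```

```bash
cat >> h.py <<'E'
from scipy.optimize import least_squares
def body(c,z0,z1,names=('scene','side')):
    for n in names:
        p,P=cloud(n);I=p.astype(int);r=np.hypot(P[...,0]-c[0],P[...,1]-c[1])
        for a,b in((z0,(z0+z1)/2),((z0+z1)/2,z1)):
            Q=P[(r<.06)&(P[...,2]>a)&(P[...,2]<b)&(I.max(-1)-I.min(-1)<45)]
            if len(Q)<30: print(n,'few');continue
            s=least_squares(lambda x:np.hypot(Q[:,0]-x[0],Q[:,1]-x[1])-.045,c,loss='soft_l1',f_scale=.002)
            print(n,(a,b),len(Q),s.x.round(4),np.median(abs(s.fun)).round(4))
        cv2.imwrite(f'pics/{n}_last.png',p[...,::-1])
E
python3 - <<'E'
from h import *
body((.443,.009),.06,.11)
s=observe();print(s['tool_pos'])
a=cv2.imread('pics/scene_last.png')[120:290,230:440];b=cv2.imread('pics/side_last.png')[180:350,200:410]
cv2.imwrite('pics/hang.png',cv2.resize(np.hstack([a,b]),None,fx=1.9,fy=1.9))
E
```

```text
scene (0.06, 0.08499999999999999) 266 [0.4513 0.0319] 0.0007
scene (0.08499999999999999, 0.11) 281 [0.4511 0.0319] 0.0007
side (0.06, 0.08499999999999999) 71 [0.4498 0.0302] 0.0003
side (0.08499999999999999, 0.11) 83 [0.4495 0.0295] 0.0004
[0.44099744 0.00662732 0.18955323]
```

View pics/hang.png

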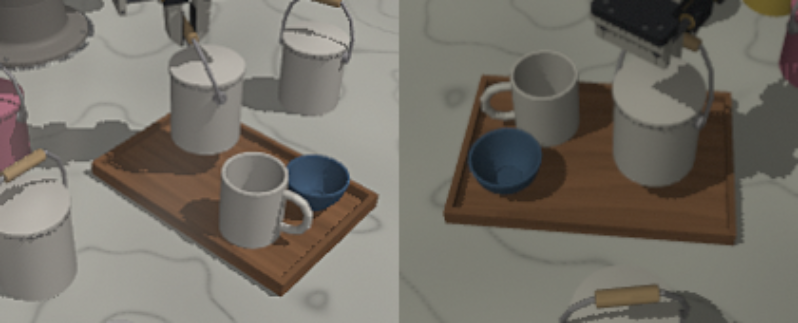

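The caddy hangs upright, but its handle kept its lean, so the body sits at about (.4505,.031). I have to shift it by (-.008,-.022). I'll also compare a and b with their original spots.

Run:
```python
from h import *
for n in('scene','side'):
    p1,P1=cloud(n); p0=cv2.imread(f'pics/{n}0.png')[...,::-1]; P0=np.load(f'{n}0.npy')
    for k,c in {'a':(.498,-.243),'b':(.427,.255)}.items():
      for t,p,P in(('old',p0,P0),('new',p1,P1)):
        I=p.astype(int);r=np.hypot(P[...,0]-c[0],P[...,1]-c[1])
        Q=P[(r<.07)&(P[...,2]>.03)&(P[...,2]<.095)&(I.max(-1)-I.min(-1)<45)]
        s=least_squares(lambda x:np.hypot(Q[:,0]-x[0],Q[:,1]-x[1])-.045,c,loss='soft_l1',f_scale=.001)
        L=P[(r<.07)&(P[...,2]>.1085)&(P[...,2]<.113)&(I.max(-1)-I.min(-1)<40)]
        print(n,k,t,len(Q),s.x.round(4),np.median(abs(s.fun)).round(4),'lid',L.mean(0).round(4),np.percentile(L,[3,97],axis=0)[:,:2].round(3).tolist())
```

```text
scene a old 964 [ 0.4972 -0.2473] 0.0005 lid [ 0.5027 -0.2475  0.1105] [[0.471, -0.282], [0.532, -0.213]]
scene a new 957 [ 0.4917 -0.2453] 0.0005 lid [ 0.4947 -0.2452  0.1105] [[0.46, -0.278], [0.527, -0.209]]
scene b old 682 [0.4273 0.2545] 0.001 lid [0.4314 0.2523 0.11  ] [[0.4, 0.225], [0.463, 0.283]]
scene b new 682 [0.4298 0.2457] 0.001 lid [0.4333 0.2432 0.11  ] [[0.402, 0.214], [0.463, 0.274]]
side a old 434 [ 0.4963 -0.2478] 0.0007 lid [ 0.4903 -0.241   0.1094] [[0.453, -0.263], [0.538, -0.217]]
  return _methods._mean(a, axis=axis, dtype=dtype,
  ret = ret.dtype.type(ret / rcount)
<stdin>:10: RuntimeWarning: Mean of empty slice.
  ret = um.true_divide(
Traceback (most recent call last):
IndexError: index -1 is out of bounds for axis 0 with size 0
```

The empties sit 6–9 mm from their original spots, which counts as where they were. Now I'll centre c over the free half and lower it; touchdown should come at TCP z of about .150.

>>> send_rows --pt "0 -0.001 -0.003 0 0" --pt "0 -0.002 -0.006 0 0" --pt "0 -0.002 -0.006 0 0" --pt "0 -0.002 -0.005 0 0" --pt "0 -0.0005 -0.002 0 0"

```text
time: 19.4
tool_pos: [0.4329, -0.0161, 0.1893]
tool_rot: [3.141, 0.0, -0.348]
contact_force: [0.1, 0.5, -5.9]
opening: 0.013
grip_force: 30.0
```

>>> send_rows --pt "0 0 0 -0.004 0" --pt "0 0 0 -0.008 0" --pt "0 0 0 -0.008 0" --pt "0 0 0 -0.006 0" --pt "0 0 0 -0.004 0"

```text
time: 19.9
tool_pos: [0.4329, -0.0151, 0.1583]
tool_rot: [3.141, 0.001, -0.347]
contact_force: [-0.6, -0.4, -6.8]
opening: 0.0132
grip_force: 30.0
```

>>> send_rows --pt "0 0 0 -0.002 0" --pt "0 0 0 -0.001 0" --pt "0 0 0 0 0" --pt "0 0 0 0 0" --pt "0 0 0 0 0"

```text
time: 20.4
tool_pos: [0.4334, -0.0154, 0.1565]
tool_rot: [3.142, -0.0, -0.347]
contact_force: [0.5, 0.0, -7.6]
opening: 0.0131
grip_force: 30.0
```

Run:
```python
from h import *
body((.443,.009),.05,.1)
s=observe();print(s['tool_pos'],s['contact_force'])
```

```text
scene (0.05, 0.07500000000000001) 303 [0.4433 0.0097] 0.0007
scene (0.07500000000000001, 0.1) 295 [0.4432 0.0098] 0.0007
side (0.05, 0.07500000000000001) 308 [0.4422 0.0081] 0.0004
side (0.07500000000000001, 0.1) 320 [0.4422 0.0082] 0.0004
[ 0.43333679 -0.01536736  0.15645831] [-0.53897489  0.62639947 -7.69827634]
```

Centred on (.443,.009). I'll lower it to contact.

>>> send_rows --pt "0 0 0 -0.001 0" --pt "0 0 0 -0.001 0" --pt "0 0 0 -0.001 0" --pt "0 0 0 -0.001 0" --pt "0 0 0 0 0"

```text
time: 21.0
tool_pos: [0.4332, -0.0153, 0.1521]
tool_rot: [3.141, 0.0, -0.347]
contact_force: [-1.2, -0.1, -6.9]
opening: 0.0132
grip_force: 30.0
```

>>> send_rows --pt "0 0 0 -0.0007 0" --pt "0 0 0 -0.0007 0" --pt "0 0 0 0 0"

```text
time: 21.3
tool_pos: [0.4332, -0.0153, 0.1508]
tool_rot: [3.141, 0.0, -0.347]
contact_force: [-0.2, 0.9, -6.8]
opening: 0.013
grip_force: 30.0
```

>>> send_rows --pt "0 0 0 -0.0007 0" --pt "0 0 0 -0.0007 0" --pt "0 0 0 0 0"

```text
time: 21.6
tool_pos: [0.4335, -0.0156, 0.1501]
tool_rot: [3.141, -0.001, -0.347]
contact_force: [-1.8, -0.7, 1.6]
opening: 0.0129
grip_force: 30.0
```

>>> send_rows --pt "0.2 0 0 0 0" --pt "0.3 0 0 0 0" --pt "0.4 0 0 0 0" --pt "0.5 0 0 0 0" --pt "0.5 0 0 0 0"

```text
time: 22.1
tool_pos: [0.4334, -0.0153, 0.1495]
tool_rot: [-3.142, -0.0, -0.347]
contact_force: [0.4, -0.2, 0.3]
opening: 0.0439
grip_force: 0.0
```

>>> send_rows --pt "0.5 0 0 0.01 0" --pt "0.5 0 0 0.03 0" --pt "0.5 0 0 0.05 0" --pt "0.5 0 0 0.04 0" --pt "0.5 0 0 0 0"

```text
time: 22.6
tool_pos: [0.4358, -0.0158, 0.2855]
tool_rot: [-3.14, -0.012, -0.347]
contact_force: [0.1, -0.6, -0.4]
opening: 0.0457
grip_force: 0.0
```

Run:
```python
from h import *
body((.443,.009),.05,.1)
a=cv2.imread('pics/scene_last.png')[100:320,130:500]
cv2.imwrite('pics/final.png',cv2.resize(a,None,fx=2,fy=2))
```

```text
scene (0.05, 0.07500000000000001) 300 [0.4431 0.0101] 0.0006
scene (0.07500000000000001, 0.1) 300 [0.4434 0.01  ] 0.0007
side (0.05, 0.07500000000000001) 311 [0.4421 0.0083] 0.0004
side (0.07500000000000001, 0.1) 326 [0.4419 0.0084] 0.0005
```

View pics/final.png

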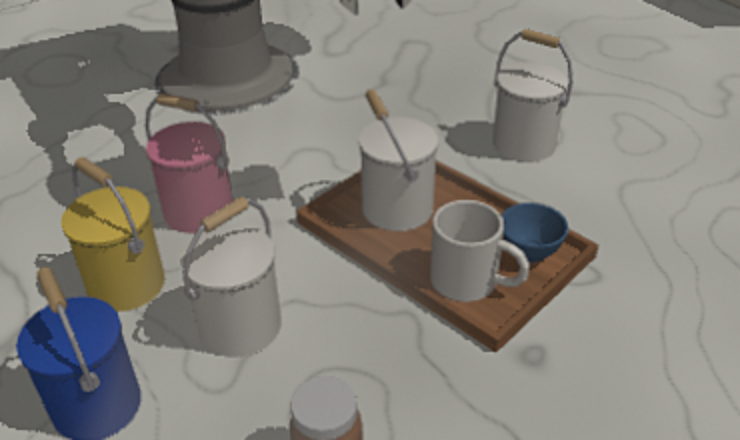

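The full caddy stands upright in the middle of the free half, at (398,175) in the crop. a at (235,290) and b at (528,110) are upright, and the mug, bowl and jar are untouched.

```bash
python3 -c "
from cell import hand_in
print(hand_in())"
```

```text
the job is handed in; nothing more can be done
None
```

The full caddy was c (about 7 N hefted, against about 3 N for a and b); it now stands upright in the middle of the tray's free half, a and b are back upright within 6–9 mm of where they were, and the job is handed in.

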